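# Turn a slide carrier face down on the drying ledge with a lifter

## Robot

A 7-joint arm with a two-finger parallel gripper is mounted at the origin on a cart in front of the work surface, level with it; the furniture and walls round the work are solid. World frame = base frame: x ahead of the robot, y to its left, z up, the work surface at z = 0. Lengths are in mm, angles in rad, forces in N, time in s.
With the tool pointing down it reaches from about 400 to 900 mm from the base axis. Payload 5.6 kg.
Tool frame: the origin (TCP) lies between the finger pads; the fingertips stand 17 mm ahead of it and the grasp point (between the pads) lies 2 mm behind it (env.finger_overhang is the distance from the TCP to the fingertips, in mm); z points along the fingers, y is the line along which they close (so a half turn about z gives the same grasp; the last joint's range is limited). The gripper opens to 92 mm and grips with 3 to 60 N. Pads are 20 mm wide; open, the fingers measure 128 mm over their backs; the gripper's body (75 mm by 189 mm) begins 69 mm behind the grasp point.
Start: joints at [-1.291, 0.468, -0.012, 1.603, 0.006, 1.071, -0.056], TCP at [206.236, 616.421, 231.592] pointing down, gripper open.
Joint ranges: [-2.53, 2.53], [-0.31, 2.02], [-1.57, 1.55], [0.28, 2.44], [-1.29, 4.43], [0.15, 1.84], [-2.92, 2.92]. Speed limits (rad/s): [2.57, 2.57, 3.14, 3.14, 3.14, 3.14, 3.14].

## Interface

Orientations are given as a unit quaternion [w, x, y, z].
In Python, from bench import env gives the robot as it stands.
- The arm moves only by the tool send_rows, never from a script. Its argument "targets" is a list that holds one entry, the list of rows, each a list of 6 numbers: the shift along the tool's x, y, z in m, then the turn, a rotation vector about the tool's x, y, z in degrees. In form: [[[dx, dy, dz, rx, ry, rz], ...]]. A call has 1 to 20 rows; each row shifts and turns the commanded pose from where the row before left it, along the tool's axes as they then stand; what a row does not reach is not made up. A row lasts 1/10 s, in which the tool goes at most 50 mm and 8.59 degrees, less where a joint would pass 70% of its speed; a pose out of reach is approached as far as the arm can. A call with a gripper value outside its range is refused whole. "claw" is the finger opening in m, from 0 to 0.0919, set as the call begins (left out, the last holds). The fingers move at their own pace and stop on an object; "grip_force" is the grip in N (left out, the last holds). Time passes only in rows, so rows that do not move let the fingers close. It gives the time, the measured TCP pose, the force, the opening and the grip force at its end, in the units of the state.
- env.state(): the state, without advancing time (a new reading comes with each control period).
- env.camera(name): name is "side" or "top" or "wrist"; returns a dict with "color" (480x640x3 uint8, blue, green, red), "range_z" (480x640 float32, mm along the optical axis (not along the pixel's ray), 0 where there is no reading), "fx", "fy", "cx", "cy" (pixels), "D" ([k1, k2, p1, p2, k3] as OpenCV has them; the pictures are not rectified), "R" (3x3) and "t" (3): a world point X has camera coordinates R X + t. Camera axes: x right, y down, z forward; pixel columns grow to the right and rows downward; lengths in mm; the calibration is good to about 2 mm. A picture is of the moment at which its call begins.
- env.hand_in(): hands the job in; it is judged then, once.
The state is a dict: "time_s": time; "joint_positions": joint angles; "qvel": joint speeds; "tau": joint torques, N m; "position": TCP position; "tcp_rot": TCP orientation; "ft_force": force on the tool from outside, world axes, zero at the start; "wrist_torque": the same for the moment, N m; "width": finger opening in mm; "grip_force": force on a finger pad.
Only numpy, scipy, OpenCV 4.12 (cv2) and the standard library are available. Lean on these libraries where they do the work, as an engineer would, in place of code of your own. Each camera call takes 0.05 s, during which the arm holds its last target. There are 200 camera calls.

## Task

The rinsed slide carrier lies with its pockets up on the lower shelf of the drying ledge. Take the flat lifter by its handle, slide its blade under the carrier's overhanging edge and tip the carrier over the step, so that it ends lying flat with its pockets down on the raised rubber mat. Do not touch the carrier with the gripper and leave the things around in place; finally lay the lifter down flat on the perforated worktop itself, clear of the ledge and of the microscope's black base plate.

Things in the scene. Friction and masses are not known exactly. Their poses are not given: they have to be found in the camera images.
- ledge: Fixed aluminium drying ledge, 165 x 90 mm. Origin on the worktop; x runs level along it from lower shelf to mat, z up. Lower shelf: x -60 to 0, top 28 mm above the worktop. At x = 0 a 5 mm step up to a part topped with a black rubber mat: x 0 to 105, top 33 mm above the worktop. Two lugs, 11 mm high, stick out 18 mm at the far end. Before the low end (x < -60) the worktop is bare.
- ledge_corner (a point): Foot of the step, middle of the width: x = 0, z = 28 mm of the ledge; the carrier's far edge pivots here. Axes as the ledge.
- ledge_mat (a point): Middle of the rubber mat's top (x = 52.5, z = 33 mm of the ledge). Axes as the ledge. After a plain flip the carrier overhangs the step by about 5 mm, so its centre is about 12 mm short of this point.
- carrier: Loose aluminium square plate, 90 x 90 x 8 mm, 0.10 to 0.20 kg. Origin at the centre of its plain back; z points out of the face with two slide pockets (3 mm deep): up at the start, down when done. At the start its back lies on the lower shelf, far edge 0 to 3 mm from the step; its near 30 mm overhang the shelf's low end, with 28 mm free height below.
- lifter: Loose flat lifter, 170 mm long, 0.16 kg, flat on the worktop at the start, blade roughly towards the ledge's low end. Origin on its underside; x points to the blade's tip. Steel blade: x 0 to 90, 50 wide, 2.5 thick, underside level with the handle's. Handle: black upright bar, x -80 to 5, 16 wide (y), 36 high. A steel root, 14 mm high, covers the blade up to x = 24.
- lifter_tip (a point): Middle of the lifter's front blade edge (x = 90, half the blade's thickness). Axes as the lifter.
- lifter_grip (a point): Good point for the finger pads on the handle: x = -25, 26 mm above the underside. Axes as the lifter. Beware of the room's things beside the work: the microscope's black base plate, 13 mm high, covers world x > 0.544 for y -0.23 to 0.20; a grey-fronted box, 190 mm high, stands at x > 0.538, y -0.44 to -0.33.
- amber_vial: Bystander: brown vial with black cap, 27 diameter, 56 high, upright at the left; origin under its centre. Leave alone.
- hex_key: Bystander: steel hex key, 85 x 33 x 5, lying at the right; origin under its centre. Leave alone.
- case: Bystander: clear objective case, 44 diameter, 64 high, upright behind at the left; origin under its centre. Leave alone.

How it is judged (in metres and radians):
On the way:
1. the lifter's blade carries the carrier tilted up by 20 degrees or more (angle between carrier's own z axis and vertical between 0.35 and 1.7 rad and contact force between lifter and carrier above 0.05 N), for 0.1 s.
At the end, for the whole second after the job is handed in: The carrier lies pockets down, flat (within 0.12 rad) and at rest on the rubber mat, its centre from 35 mm short of to 25 mm beyond the mat's middle and within 25 mm of it sideways; the lifter lies flat and at rest on the worktop, touching neither ledge nor carrier (angle between carrier's own z axis and vertical above 3.02 rad and x of carrier in the frame of ledge_mat between -0.035 and 0.025 m and y of carrier in the frame of ledge_mat between -0.025 and 0.025 m and z of carrier in the frame of ledge_mat between 0.004 and 0.012 m and linear speed of each of carrier, lifter below 0.02 m/s and height (world z) of lifter between -0.004 and 0.006 m and angle between lifter's own z axis and vertical below 0.08 rad and contact force between lifter and ledge below 0.05 N and contact force between lifter and carrier below 0.05 N).
It fails at once if the gripper touches the carrier (contact force between the fingers and carrier above 0.5 N).
It fails at once if the arm touches the carrier (contact force between the arm and carrier above 0.5 N).
It fails at once if a bystander is moved by more than 20 mm (distance of any of amber_vial, hex_key, case from where it was at the start of the episode above 0.02 m).
It also fails if it takes over 51 s, if anything falls off the work surface, if the arm or the gripper's body presses on something with over 40 N, if the wrist force passes 120 N, or if a joint passes its speed limit or range.

## Working session

There is one attempt and no reset: what is moved stays moved. The work goes in short steps, Python scripts to look and compute and a tool call to move; the robot and the scene stay as the last step left them, time stands still between calls to the robot, and variables do not carry over. Pictures are saved under pics/ and viewed, at most 10 in all, crops included, and the job is handed in when it is done.

Besides the shell and the picture viewer there is one more tool, called after "Request:" in YAML: its name, and indented under it one key for each argument. send_rows: Moves the arm, as the interface text tells. Its arguments: {"type":"object","properties":{"targets":{"type":"array"},"claw":{"type":"number"},"grip_force":{"type":"number"}},"required":["targets"]}

```bash
mkdir -p pics && ls
python3 - <<'E'
from bench import env
import cv2,pickle
d={n:env.camera(n) for n in("top","side")}
pickle.dump(d,open("c0.pkl","wb"))
for n in d: cv2.imwrite(f"pics/{n}0.png",d[n]["color"]); print(n,d[n]["fx"],d[n]["D"],d[n]["R"],d[n]["t"])
print(env.state())
E
```

```text
pics
top 556.0709090417524 [-0.04864231  0.          0.          0.          0.        ] [[-1.68045600e-02 -9.99852503e-01 -3.54666718e-03]
 [-9.86456515e-01  1.71580417e-02 -1.63123098e-01]
 [ 1.63159892e-01  7.57421065e-04 -9.86599349e-01]] [ -36.66682505  558.98337609 1634.89797524]
side 481.2201313450724 [-0.06043391  0.          0.          0.          0.        ] [[ 0.892526   -0.45096509 -0.00527503]
 [-0.21389834 -0.41298104 -0.88526502]
 [ 0.39704514  0.79125037 -0.465057  ]] [-529.55111879  141.97478241  955.03446175]
{'time_s': 0.1, 'joint_positions': array([-1.29098369,  0.46825677, -0.01160176,  1.60351873,  0.00597429,
        1.07140579, -0.05632758]), 'qvel': array([-8.82746964e-05, -1.62132845e-03, -1.89278231e-04, -2.57441365e-03,
        1.75989682e-03,  1.10279270e-03,  8.45632852e-04]), 'tau': array([ 9.34714481e-04, -5.21647668e+01, -1.25209455e-02, -2.44362742e+01,
       -5.68429730e-02,  1.40621915e-02,  9.44032172e-05]), 'position': array([206.10229563, 615.93869666, 230.76185828]), 'tcp_rot': array([-7.95150560e-05,  1.60758361e-01,  9.86993488e-01, -7.72937508e-04]), 'ft_force': array([0.22548253, 0.19898369, 0.48804798]), 'wrist_torque': array([ 0.00070778, -0.00571966,  0.00530973]), 'grip_force': 0.0, 'width': 92.1489891193719}
```

View pics/top0.png

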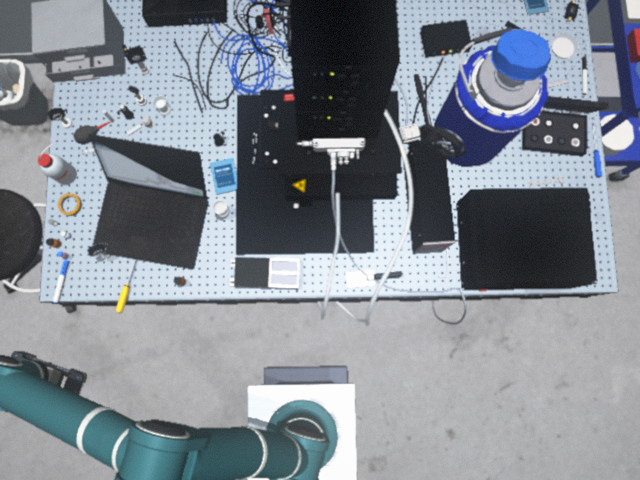

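View pics/side0.png

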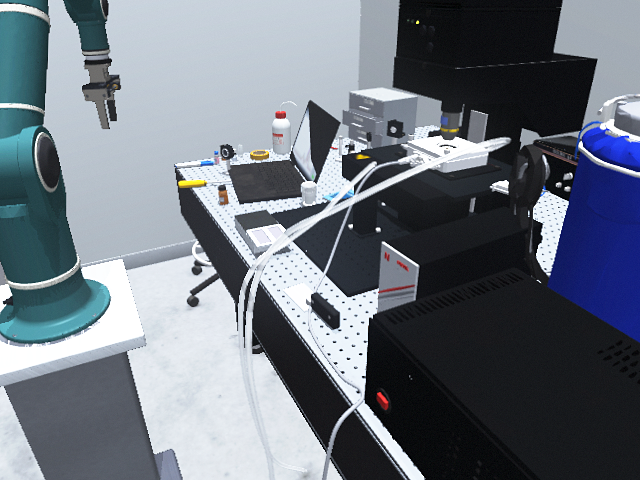

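The top view shows the mat at about (252,273), the carrier at (285,273), the blade at (360,278) and the handle at (388,275). Ledge x runs roughly along +y. White hoses hang across at columns 325–410. In the side view the carrier is at (265,237) and the lifter at (320,305).

```bash
cat > h.py <<'E'
import numpy as np,cv2
def K(c): return np.array([[c["fx"],0,c["cx"]],[0,c["fy"],c["cy"]],[0,0,1.]])
def cloud(c):
    v,u=np.mgrid[0:480,0:640]; p=np.stack([u,v],-1).reshape(-1,1,2).astype(float)
    n=cv2.undistortPoints(p,K(c),c["D"]).reshape(480,640,2)
    z=c["range_z"][...,None]; X=np.concatenate([n*z,z],-1)
    W=(X-c["t"])@c["R"]; W[c["range_z"]==0]=np.nan; return W
def ray(c,uv,h):
    n=cv2.undistortPoints(np.array(uv,float).reshape(-1,1,2),K(c),c["D"]).reshape(-1,2)
    d=np.c_[n,np.ones(len(n))]@c["R"]; o=-c["R"].T@c["t"]
    return o+d*((h-o[2])/d[:,2])[:,None]
E
python3 - <<'E'
import pickle,cv2,numpy as np
from h import *
d=pickle.load(open("c0.pkl","rb"));c=d["top"]
W=cloud(c)
np.set_printoptions(linewidth=250,suppress=True)
for u,v in [(252,273),(285,273),(360,280),(388,275),(334,260),(330,285),(326,310),(335,220),(395,250),(385,280),(372,310),(405,220),(445,305),(180,281),(220,140),(222,209)]: print(u,v,W[v,u].round())
s=np.nan_to_num(W[...,2])
print("heights row/col (every3/4)")
for v in range(240,310,4): print(v,s[v,230:420:6].round().astype(int))
im=c["color"][225:325,220:420]
cv2.imwrite("pics/topcrop.png",cv2.resize(im,None,fx=4,fy=4,interpolation=cv2.INTER_CUBIC))
cs=d["side"];Ws=cloud(cs)
for u,v in [(265,270),(280,230),(330,310),(340,340),(355,378),(262,300),(318,275),(345,200)]: print("side",u,v,Ws[v,u].round())
E
```

```text
252 273 [485. 143.  33.]
285 273 [482.  43.  39.]
360 280 [ 461. -185.    5.]
388 275 [ 471. -267.   42.]
334 260 [ 509. -103.  114.]
330 285 [440. -91.  74.]
326 310 [372. -80. -14.]
335 220 [ 618. -107.  153.]
395 250 [ 515. -262.  239.]
385 280 [ 461. -264.   -9.]
372 310 [ 409. -301. -805.]
405 220 [ 647. -332.    2.]
445 305 [ 424. -629. -794.]
180 281 [462. 356.  54.]
220 140 [908. 245.  36.]
222 209 [678. 231.  62.]
heights row/col (every3/4)
240 [  5  18  18  19  15  16  18  16  20  18  20  17   9  19  15  20  15  22 154   8  19  15  25  17   9   3   1   1  -1 253  10 100]
244 [  0  15  28  14  13  22  18  16  13  20  17  16  16  11  10  14  20  13 139  61  13   3  18  22  12   1   1  -2 247  -3  11  97]
248 [  2  23  27  18  21  17  15  18  18  19  18  23  21  23  17  15  13  16 135  24  24  20  17  17  15  -2   2  -4 244   7  -5  86]
252 [ -5  18  22  11  17  18  25  20  18  21  21  19  10  14  18  17  17  19  20  18  19  19  17  12  11   4   0  -1 240  -5  -6  53]
256 [  1  -1  -1   2 -12  -3   4  -6   1  -2  -3  -7  -3   0   1  -7  -4   3  -2   1  32   0  -2   0   1   0  
[... 1413 characters left out ...]
  -71  -72  -79  -88  -86  -88 -108   45 -114 -101 -115 -136 -128 -128 -145  147 -150 -158 -163 -162 -173 -184 -179]
304 [-188 -193 -790 -802 -796 -807 -810 -809 -809 -794 -792 -791 -805 -804 -795 -637   24 -798 -724 -807 -810 -805 -786 -798 -801 -813 -802 -799 -795 -802 -805 -803]
308 [-785 -789 -797 -811 -802 -806 -800 -806 -799 -804 -794 -799 -805 -786 -813 -596    4 -798 -795 -691 -805 -801 -792   94 -807 -813 -796 -803 -795 -802 -804 -811]
side 265 270 [435. -51.  -0.]
side 280 230 [519.  58.  33.]
side 330 310 [ 470. -297.   37.]
side 340 340 [ 466. -342.    0.]
side 355 378 [ 442. -437.   -0.]
side 262 300 [409. -92. -49.]
side 318 275 [ 531. -126.    1.]
side 345 200 [772. 177.  19.]
```

View pics/topcrop.png

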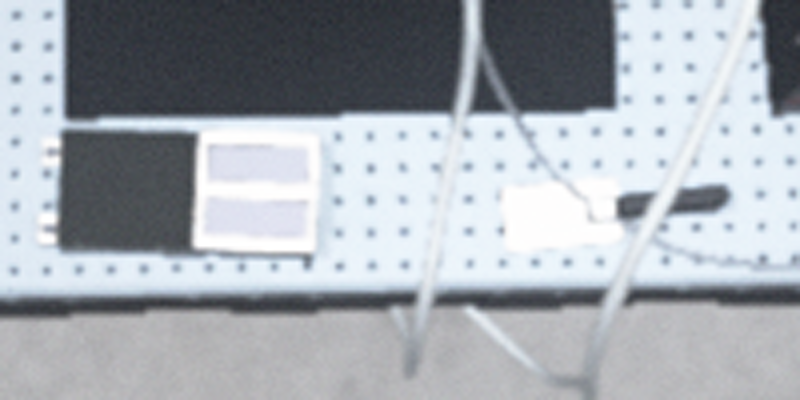

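The crop shows the mat corners at about (62,130), (195,132), (193,250) and (62,248). The carrier's near corners are at (320,135) and (317,253). The blade spans (503,185)–(618,245) and the handle runs (618,205)→(728,195). The hoses pass 75–240 mm above the work.

Run:
```python
import pickle
from h import *
np.set_printoptions(suppress=True,precision=1)
c=pickle.load(open("c0.pkl","rb"))["top"]
cr=lambda L:[(220+(x-1.5)/4,225+(y-1.5)/4) for x,y in L]
print("mat",ray(c,cr([(62,130),(195,132),(193,250),(62,248)]),33))
print("car",ray(c,cr([(197,132),(320,135),(317,253),(195,248)]),36))
print("blade",ray(c,cr([(503,190),(503,247),(618,183),(620,243)]),2.5))
print("handle",ray(c,cr([(618,205),(728,195)]),36))
from bench import env
w=env.camera("wrist");s=env.state()
print("campos",-w["R"].T@w["t"],s["position"],"R",w["R"],w["fx"])
```

```text
mat [[534.2 194.4  33. ]
 [530.9  93.1  33. ]
 [441.1  95.   33. ]
 [444.3 193.8  33. ]]
car [[530.5  91.4  36. ]
 [526.6  -1.9  36. ]
 [437.    1.5  36. ]
 [442.3  93.2  36. ]]
blade [[ 486.2 -141.3    2.5]
 [ 442.3 -140.2    2.5]
 [ 490.1 -230.     2.5]
 [ 443.7 -230.     2.5]]
handle [[ 469.3 -225.9   36. ]
 [ 475.4 -309.2   36. ]]
campos [127.3 643.1 383.1] [206.1 616.  230.9] R [[ 0.3  0.9 -0. ]
 [ 0.9 -0.3  0.3]
 [ 0.3 -0.1 -1. ]] 347.2406260335049
```

Request:
send_rows:
  targets:
    - [[-0.0232, -0.0279, -0.0015, 0, 0, 0], [-0.0232, -0.0279, -0.0015, 0, 0, 0], [-0.0232, -0.0279, -0.0015, 0, 0, 0], [-0.0232, -0.0279, -0.0015, 0, 0, 0], [-0.0232, -0.0279, -0.0015, 0, 0, 0], [-0.0232, -0.0279, -0.0015, 0, 0, 0], [-0.0232, -0.0279, -0.0015, 0, 0, 0], [-0.0232, -0.0279, -0.0015, 0, 0, 0], [-0.0232, -0.0279, -0.0015, 0, 0, 0], [-0.0232, -0.0279, -0.0015, 0, 0, 0], [-0.0232, -0.0279, -0.0015, 0, 0, 0], [-0.0232, -0.0279, -0.0015, 0, 0, 0], [-0.0232, -0.0279, -0.0015, 0, 0, 0], [-0.0232, -0.0279, -0.0015, 0, 0, 0], [-0.0232, -0.0279, -0.0015, 0, 0, 0], [-0.0232, -0.0279, -0.0015, 0, 0, 0], [-0.0232, -0.0279, -0.0015, 0, 0, 0], [-0.0232, -0.0279, -0.0015, 0, 0, 0], [-0.0232, -0.0279, -0.0015, 0, 0, 0], [-0.0232, -0.0279, -0.0015, 0, 0, 0]]
  claw: 0.06

```text
time_s: 2.15
position: [469.4, -61.3, 261.7]
tcp_rot: [0.0, 0.161, 0.987, 0.0]
ft_force: [1.3, -0.1, 0.5]
width: 60.1
grip_force: 0.0
```

Request:
send_rows:
  targets:
    - [[0, 0, 0, 0, 0, 7], [0, 0, 0, 0, 0, 7], [0, 0, 0, 0, 0, 7], [0, 0, 0, 0, 0, 7], [0, 0, 0, 0, 0, 7], [0, 0, 0, 0, 0, 7], [0, 0, 0, 0, 0, 7], [0, 0, 0, 0, 0, 7], [0, 0, 0, 0, 0, 7], [0, 0, 0, 0, 0, 4.5], [0, 0, 0, 0, 0, 0], [0, 0, 0, 0, 0, 0]]

```text
time_s: 3.35
position: [469.1, -59.9, 261.5]
tcp_rot: [-0.0, 0.681, 0.732, -0.0]
ft_force: [0.3, 1.2, 0.7]
width: 59.9
grip_force: 0.0
```

Run:
```python
from bench import env
import cv2,pickle
w=env.camera("wrist");s=env.state()
pickle.dump(w,open("w1.pkl","wb"));cv2.imwrite("pics/w1.png",w["color"])
print(s["time_s"],s["position"],s["tcp_rot"],s["joint_positions"],s["ft_force"])
```

```text
3.4 [469.13384597 -59.93909256 261.54940925] [-4.04690503e-05  6.81357857e-01  7.31950455e-01  3.23152147e-06] [-0.51974656  0.12950622  0.63554497  2.02114866 -0.09026898  1.01790504
  0.23085302] [ 0.57317198  0.54002475 -0.26687469]
```

View pics/w1.png

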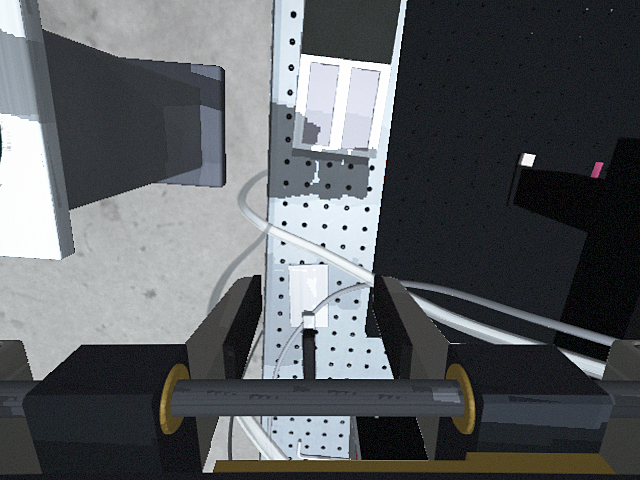

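The wrist view shows the carrier from about (303,54)/(391,64) to (294,150)/(377,158), the blade tip edge at about (288,265)–(327,265), and the handle at (309,330)–(308,380). I'll extract the corners with sub-pixel lines.

Run:
```python
import pickle
from h import *
np.set_printoptions(suppress=True,precision=1)
c=pickle.load(open("w1.pkl","rb"));im=c["color"]
a=cv2.resize(im[40:170,280:400],None,fx=4,fy=4,interpolation=cv2.INTER_CUBIC)
b=cv2.resize(im[255:385,260:360],None,fx=4,fy=4,interpolation=cv2.INTER_CUBIC)
cv2.imwrite("pics/w1c.png",np.hstack([a[:520],b[:520,:320]]))
W=cloud(c)
for u,v in [(320,90),(345,100),(330,151),(308,290),(309,350),(350,30)]: print(u,v,W[v,u])
```

```text
320 90 [464.1  61.7  32.1]
345 100 [490.1  53.8  36. ]
330 151 [479.1   2.6  35.7]
308 290 [ 466.2 -177.3    1.3]
309 350 [ 472.5 -243.5   36. ]
350 30 [489.1 116.9  32.8]
```

View pics/w1c.png

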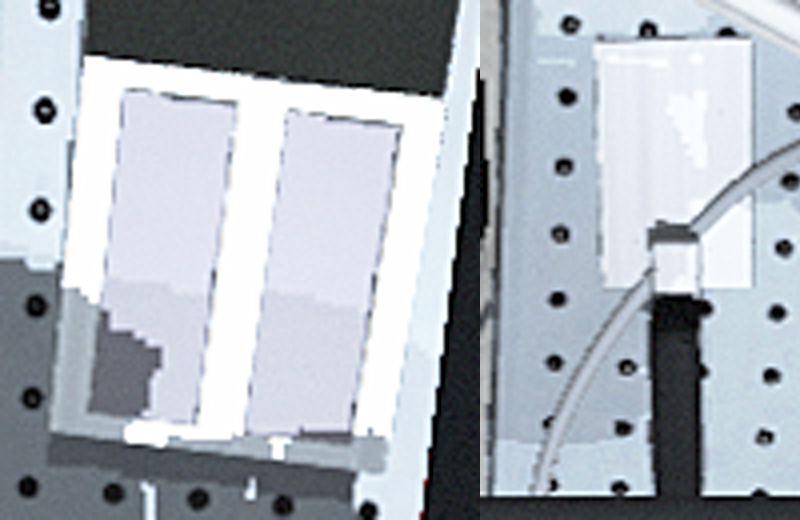

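The enlarged crop shows the carrier's top corners at (86,57), (441,97), (50,432) and (385,470). The blade corners are at (597,40), (752,40), (605,286) and (752,287). The handle's centreline runs x≈676 from y 300 to 490.

Run:
```python
import pickle
from h import *
np.set_printoptions(suppress=True,precision=1)
c=pickle.load(open("w1.pkl","rb"))
A=lambda L:[(280+(x-1.5)/4,40+(y-1.5)/4) for x,y in L]
B=lambda L:[(260+(x-481.5)/4,255+(y-1.5)/4) for x,y in L]
q=ray(c,A([(86,57),(441,97),(385,470),(50,432)]),36);print(q)
print("sides",[np.linalg.norm(q[i]-q[i-1]) for i in range(4)],"centre",q.mean(0))
f=(q[0]+q[1]-q[2]-q[3])/2;g=(q[1]+q[2]-q[0]-q[3])/2
print("yaw",np.degrees(np.arctan2(f[1],f[0])),np.degrees(np.arctan2(g[1],g[0]))+90)
b=ray(c,B([(597,40),(752,40),(605,286),(752,287)]),2.5);print("blade",b,(b[0]+b[1])/2)
h=ray(c,B([(676,300),(676,490)]),36);print("handle",h)
d=(b[0]+b[1]-b[2]-b[3])/2;print("yaw",np.degrees(np.arctan2(d[1],d[0])),np.degrees(np.arctan2(*(h[0]-h[1])[[1,0]])))
```

```text
[[443.3  92.4  36. ]
 [531.   89.7  36. ]
 [528.2  -0.2  36. ]
 [438.9   3.3  36. ]]
sides [np.float64(89.27254529759429), np.float64(87.69405403695102), np.float64(90.01580524900042), np.float64(89.36903651644522)] centre [485.4  46.3  36. ]
yaw 87.68419735605048 87.98953830307832
blade [[ 439.7 -143.     2.5]
 [ 488.9 -139.5    2.5]
 [ 446.6 -231.6    2.5]
 [ 496.  -228.5    2.5]] [ 464.3 -141.3    2.5]
handle [[ 470.2 -214.2   36. ]
 [ 474.7 -284.3   36. ]]
yaw 94.49755980053968 93.65306450004152
```

Request:
send_rows:
  targets:
    - [[-0.02, -0.001, 0, 0, 0, 0], [-0.02, -0.001, 0, 0, 0, 0], [-0.02, -0.001, 0, 0, 0, 0], [-0.02, -0.001, 0, 0, 0, 0], [-0.02, -0.001, 0, 0, 0, 0], [-0.02, -0.001, 0, 0, 0, 0], [-0.02, -0.001, 0, 0, 0, 0], [-0.02, -0.001, 0, 0, 0, 0], [-0.02, -0.001, 0, 0, 0, 0], [-0.016, -0.001, 0, 0, 0, 0], [0, 0, 0.01, 0, 0, 0], [0, 0, 0.01, 0, 0, 0], [0, 0, 0.01, 0, 0, 0], [0, 0, 0.01, 0, 0, 0]]

```text
time_s: 4.8
position: [472.8, -255.0, 220.3]
tcp_rot: [-0.001, 0.681, 0.732, 0.0]
ft_force: [-0.1, 0.2, 0.0]
width: 60.0
grip_force: 0.0
```

Request:
send_rows:
  targets:
    - [[0, 0, 0.01, 0, 0, 0], [0, 0, 0.01, 0, 0, 0], [0, 0, 0.01, 0, 0, 0], [0, 0, 0.01, 0, 0, 0]]

```text
time_s: 5.2
position: [472.9, -256.1, 180.7]
tcp_rot: [-0.0, 0.682, 0.731, -0.0]
ft_force: [-0.2, -0.3, 0.0]
width: 60.1
grip_force: 0.0
```

Request:
send_rows:
  targets:
    - [[0, 0, 0.015, 0, 0, 0], [0, 0, 0.015, 0, 0, 0], [0, 0, 0.015, 0, 0, 0], [0, 0, 0.015, 0, 0, 0]]

```text
time_s: 5.6
position: [472.7, -256.1, 120.1]
tcp_rot: [-0.0, 0.682, 0.731, -0.0]
ft_force: [-0.3, 0.3, 0.4]
width: 60.0
grip_force: 0.0
```

The hoses give no force, so I'll go on down and grip.

Request:
send_rows:
  targets:
    - [[0, 0, 0.015, 0, 0, 0], [0, 0, 0.015, 0, 0, 0], [0, 0, 0.015, 0, 0, 0], [0, 0, 0.015, 0, 0, 0], [0, 0, 0.015, 0, 0, 0], [0, 0, 0.012, 0, 0, 0], [0, 0, 0.009, 0, 0, 0], [0, 0, 0, 0, 0, 0], [0, 0, 0, 0, 0, 0]]

```text
time_s: 6.5
position: [473.0, -256.4, 25.7]
tcp_rot: [0.0, 0.682, 0.731, 0.0]
ft_force: [-0.6, 0.5, -0.3]
width: 60.2
grip_force: 0.0
```

Request:
send_rows:
  targets:
    - [[0, 0, 0, 0, 0, 0], [0, 0, 0, 0, 0, 0], [0, 0, 0, 0, 0, 0], [0, 0, 0, 0, 0, 0], [0, 0, 0, 0, 0, 0], [0, 0, 0, 0, 0, 0], [0, 0, 0, 0, 0, 0], [0, 0, 0, 0, 0, 0]]
  claw: 0.005
  grip_force: 50

```text
time_s: 7.3
position: [472.9, -256.2, 25.7]
tcp_rot: [-0.0, 0.682, 0.731, 0.0]
ft_force: [-0.9, 0.2, 1.6]
width: 15.5
grip_force: 50.0
```

Request:
send_rows:
  targets:
    - [[0, 0, -0.005, 0, 0, 0], [0, 0, -0.005, 0, 0, 0], [0, 0, 0, 0, 0, 3], [0, 0, 0, 0, 0, 3.1], [0.013, 0.0014, 0, 0, 0, 0], [0.013, 0, 0, 0, 0, 0], [0.013, 0, 0, 0, 0, 0], [0.013, 0, 0, 0, 0, 0], [0.013, 0, 0, 0, 0, 0], [0.013, 0, 0, 0, 0, 0], [0.013, 0, 0, 0, 0, 0], [0.013, 0, 0, 0, 0, 0], [0.013, 0, 0, 0, 0, 0], [0.0105, 0, 0, 0, 0, 0], [0, 0, 0.002, 0, 3, 0], [0, 0, 0, 0, 0, 0], [0, 0, 0, 0, 0, 0]]

```text
time_s: 9.0
position: [478.9, -129.3, 33.6]
tcp_rot: [-0.018, 0.72, 0.693, 0.019]
ft_force: [-0.1, -1.0, -1.9]
width: 15.4
grip_force: 50.0
```

Run:
```python
from bench import env
from h import *
import pickle
w=env.camera("wrist");s=env.state();cs=env.camera("side");pickle.dump((w,cs),open("w2.pkl","wb"))
a=cv2.resize(w["color"],None,fx=.75,fy=.75)
b=cv2.resize(cs["color"][200:320,210:350],None,fx=3,fy=3,interpolation=cv2.INTER_CUBIC)[:360,:320]
cv2.imwrite("pics/w2.png",np.hstack([a,b]))
from scipy.spatial.transform import Rotation as R
r=R.from_quat(s["tcp_rot"][[1,2,3,0]]).as_matrix();print(s["time_s"],s["position"],r.round(4),s["width"],s["ft_force"])
print("tip",s["position"]+r@[115,0,24.5])
```

```text
9.05 [ 478.9120113  -129.11585459   33.61932257] [[ 0.0375  0.9993  0.0019]
 [ 0.998  -0.0375  0.0514]
 [ 0.0515 -0.     -0.9987]] 15.800399266569933 [-0.18316965 -0.00438792 -2.29947647]
tip [483.27140335 -13.08931675  15.06970754]
```

View pics/w2.png

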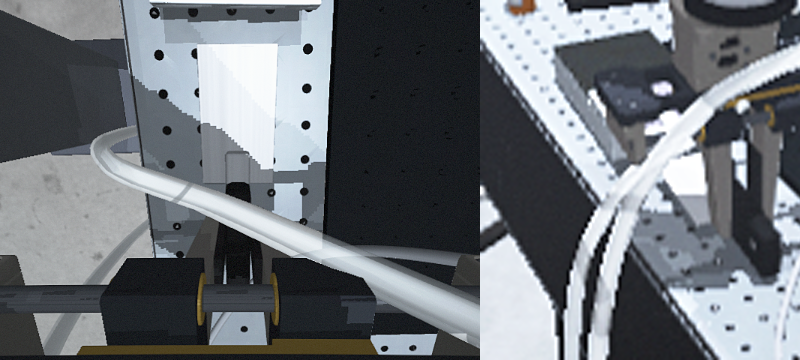

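The picture shows the blade tip edge at full-resolution (264,57)–(371,57), centred before the carrier's near edge (about 200–427, row 5–12). I'll check it with rays.

Run:
```python
import pickle
from h import *
w=pickle.load(open("w2.pkl","rb"))[0]
print(ray(w,[(264,57),(371,57)],16.5).round(1))
print(ray(w,[(202,3),(425,11),(425,4)],36).round(1))
```

```text
[[459.9 -12.3  16.5]
 [508.5 -14.2  16.5]]
[[439.9   2.9  36. ]
 [526.6  -3.2  36. ]
 [526.5  -0.8  36. ]]
```

Request:
send_rows:
  targets:
    - [[0.008, 0, 0, 0, 0, 0], [0.01, 0, 0, 0, 0, 0], [0.01, 0, 0, 0, 0, 0], [0.01, 0, 0, 0, 0, 0], [0, 0, 0, 0, 0, 0], [0, 0, 0, 0, 0, 0]]

```text
time_s: 9.7
position: [480.5, -90.5, 35.6]
tcp_rot: [-0.018, 0.719, 0.694, 0.019]
ft_force: [-0.1, -0.4, -1.0]
width: 15.9
grip_force: 50.0
```

```bash
cat > plan.py <<'E'
import numpy as np
from bench import env
from scipy.spatial.transform import Rotation as R
s=env.state();r=R.from_quat(s["tcp_rot"][[1,2,3,0]]).as_matrix()
u=np.array([.0366,.9993]);ctr=np.array([485.4,46.3])
def tip(pos,r):
    t=pos+r@[115,0,24.5];return np.r_[(t[:2]-ctr)@u-46,(t[:2]-ctr)@[u[1],-u[0]],t[2]]   # ledge x,lateral,z
t0=tip(s["position"],r);p0=np.degrees(np.arcsin(r[2,0]))
print("t",s["time_s"],"tip ledge",t0.round(1),"pitch",p0.round(2),s["ft_force"].round(1))
def G(p):  # tip offset from TCP in (x,z) for pitch p
    a=np.radians(p);return np.array([115*np.cos(a)+24.5*np.sin(a),115*np.sin(a)-24.5*np.cos(a)])
def rows(wp):  # wp: list of (tipx,tipz,pitch)
    c=np.array([t0[0],t0[2]]);p=p0;tcp=c-G(p);out=[]
    for x,z,q in wp:
        n=np.array([x,z])-G(q);d=n-tcp;a=np.radians(p)
        dx=d@[np.cos(a),np.sin(a)];dz=-d@[-np.sin(a),np.cos(a)]
        out.append([round(dx/1e3,4),0,round(dz/1e3,4),0,round(q-p,2),0]);tcp=n;p=q
    return out
E
python3 - <<'E'
from plan import *
W=[(t0[0],22,4.5),(t0[0],26,6)]
rr=-t0[0]-1
for f in list(range(4,60,4))+list(range(59,102,3)):
    a=np.radians(f);b=min(5*np.tan(a),8*np.sin(a)) if f<85 else 8
    z=28+rr*np.sin(a)
    W.append((-1-b-rr*np.cos(a)+(1.5 if f>60 else 0),z-1.2*np.cos(a),min(15,6+f/6)))
x,z,q=W[-1]
R_=rows(W)
for i,(a,b) in enumerate(zip(R_,W)): print(i,a,np.round(b,1))
E
```

```text
t 9.7 tip ledge [-66.7   0.   17.2] pitch 2.99 [-0.1 -0.4 -1. ]
0 [np.float64(-0.0004), 0, np.float64(-0.0018), 0, np.float64(1.51), 0] [-66.7  22.    4.5]
1 [np.float64(-0.0003), 0, np.float64(-0.001), 0, 1.5, 0] [-66.7  26.    6. ]
2 [np.float64(0.0001), 0, np.float64(-0.004), 0, 0.67, 0] [-66.9  31.4   6.7]
3 [np.float64(0.0004), 0, np.float64(-0.0032), 0, 0.67, 0] [-66.8  36.    7.3]
4 [np.float64(0.0007), 0, np.float64(-0.0031), 0, 0.67, 0] [-66.4  40.5   8. ]
5 [np.float64(0.0011), 0, np.float64(-0.003), 0, 0.67, 0] [-65.6  45.    8.7]
6 [np.float64(0.0014), 0, np.float64(-0.0028), 0, 0.67, 0] [-64.6  49.4   9.3]
7 [np.float64(0.0017), 0, np.float64(-0.0027), 0, 0.67, 0] [-63.3  53.6  10. ]
8 [np.float64(0.002), 0, np.float64(-0.0025), 0, 0.67, 0] [-61.7  57.8  10.7]
9 [np.float64(0.0023), 0, np.float64(-0.0023), 0, 0.67, 0] [-59.9  61.8  11.3]
10 [np.float64(0.0025), 0, np.float64(-0.002), 0, 0.67, 0] [-57.8  65.7  12. ]
11 [np.float64(0.0027), 0, np.float64(-0.0018), 0, 0.67, 0] [-55.6  69.3  12.7]
12 [np.float64(0.0029), 0, np.float64(-0.0015), 0, 0.67, 0] [-53.1  72.8  13.3
[... 671 characters left out ...]
), 0, 0, 0] [-25.3  90.9  15. ]
22 [np.float64(0.0034), 0, np.float64(-0.0001), 0, 0, 0] [-22.1  91.8  15. ]
23 [np.float64(0.0034), 0, np.float64(0.0001), 0, 0, 0] [-18.8  92.5  15. ]
24 [np.float64(0.0034), 0, np.float64(0.0003), 0, 0, 0] [-15.5  93.1  15. ]
25 [np.float64(0.0034), 0, np.float64(0.0005), 0, 0, 0] [-12.1  93.5  15. ]
26 [np.float64(0.0034), 0, np.float64(0.0007), 0, 0, 0] [-8.6 93.7 15. ]
27 [np.float64(0.0033), 0, np.float64(0.0009), 0, 0, 0] [-5.2 93.7 15. ]
28 [np.float64(0.0033), 0, np.float64(0.001), 0, 0, 0] [-1.8 93.6 15. ]
29 [np.float64(0.0032), 0, np.float64(0.0012), 0, 0, 0] [ 1.6 93.3 15. ]
30 [np.float64(0.0031), 0, np.float64(0.0014), 0, 0, 0] [ 5.  92.8 15. ]
```

Request:
send_rows:
  targets:
    - [[-0.0004, 0, -0.0018, 0, 1.5, 0], [-0.0003, 0, -0.001, 0, 1.5, 0], [0.0001, 0, -0.004, 0, 0.67, 0], [0.0004, 0, -0.0032, 0, 0.67, 0], [0.0007, 0, -0.0031, 0, 0.67, 0], [0.0011, 0, -0.003, 0, 0.67, 0], [0.0014, 0, -0.0028, 0, 0.67, 0], [0.0017, 0, -0.0027, 0, 0.67, 0], [0.002, 0, -0.0025, 0, 0.67, 0], [0.0023, 0, -0.0023, 0, 0.67, 0], [0.0025, 0, -0.002, 0, 0.67, 0], [0.0027, 0, -0.0018, 0, 0.67, 0], [0.0029, 0, -0.0015, 0, 0.67, 0], [0, 0, 0, 0, 0, 0]]

```text
time_s: 11.1
position: [481.0, -78.8, 70.4]
tcp_rot: [-0.081, 0.715, 0.689, 0.084]
ft_force: [0.0, 0.0, -2.6]
width: 15.6
grip_force: 50.0
```

Run:
```python
from plan import *
from h import *
w=env.camera("wrist");c=env.camera("side")
a=cv2.resize(w["color"],None,fx=.75,fy=.75)
b=cv2.resize(c["color"][170:290,210:316],None,fx=3,fy=3,interpolation=cv2.INTER_CUBIC)[:360,:318]
cv2.imwrite("pics/w3.png",np.hstack([a,b]))
W=cloud(w);np.set_printoptions(suppress=True,precision=0)
for v in range(0,100,12): print(v,[W[v,u] for u in (230,320,410)])
```

```text
t 11.1 tip ledge [-53.6   0.2  73.2] pitch 13.4 [ 0.   0.  -2.6]
0 [array([421., 137., -49.]), array([489.,  80.,  46.]), array([550., 105.,  -1.])]
12 [array([444.,  68.,  59.]), array([489.,  67.,  57.]), array([546.,  90.,  12.])]
24 [array([446.,  57.,  69.]), array([488.,  57.,  67.]), array([530.,  54.,  68.])]
36 [array([448.,  48.,  77.]), array([488.,  46.,  77.]), array([528.,  45.,  76.])]
48 [array([449.,  38.,  86.]), array([487.,  37.,  85.]), array([526.,  36.,  84.])]
60 [array([450.,  31.,  93.]), array([487.,  29.,  93.]), array([523.,  28.,  93.])]
72 [array([450.,  27.,  91.]), array([487.,  25.,  92.]), array([523.,  24.,  92.])]
84 [array([428.,  56.,  -2.]), array([487.,  28.,  71.]), array([545.,  47.,  11.])]
96 [array([428.,  48.,  -1.]), array([487.,  23.,  70.]), array([545.,  40.,  11.])]
```

View pics/w3.png

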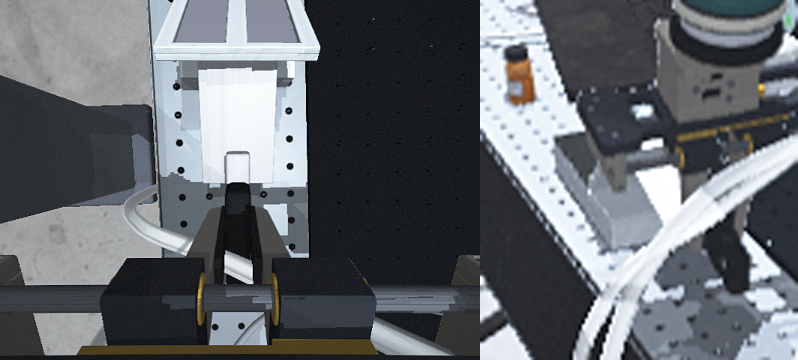

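The carrier leans on the blade at about 42°, centred; its near edge is at row ~60 in the wrist view. I'll carry on over the step.

Request:
send_rows:
  targets:
    - [[0.003, 0, -0.0012, 0, 0.67, 0], [0.0031, 0, -0.0009, 0, 0.67, 0], [0.0038, 0, -0.0011, 0, 0.33, 0], [0.0031, 0, -0.0011, 0, 0, 0], [0.0046, 0, -0.0006, 0, 0, 0], [0.0032, 0, -0.0008, 0, 0, 0], [0.0033, 0, -0.0006, 0, 0, 0], [0.0033, 0, -0.0004, 0, 0, 0], [0.0033, 0, -0.0002, 0, 0, 0], [0.0034, 0, -0.0001, 0, 0, 0], [0.0034, 0, 0.0001, 0, 0, 0], [0.0034, 0, 0.0003, 0, 0, 0], [0, 0, 0, 0, 0, 0]]

```text
time_s: 12.5
position: [482.2, -40.2, 87.0]
tcp_rot: [-0.091, 0.713, 0.688, 0.094]
ft_force: [0.1, -0.7, -0.8]
width: 15.5
grip_force: 50.0
```

Run:
```python
from plan import *
from h import *
w=env.camera("wrist")
W=cloud(w);np.set_printoptions(suppress=True,precision=0)
for v in range(0,110,10): print(v,[W[v,u] for u in (250,320,390)])
```

```text
t 12.5 tip ledge [-15.1  -0.1  93.2] pitch 15.06 [ 0.1 -0.7 -0.8]
0 [array([448., 141.,  34.]), array([491., 141.,  32.]), array([542., 159.,   0.])]
10 [array([462.,  83., 121.]), array([488.,  82., 120.]), array([515.,  80., 122.])]
20 [array([462.,  78., 122.]), array([488.,  78., 120.]), array([515.,  77., 121.])]
30 [array([462.,  76., 120.]), array([488.,  75., 121.]), array([515.,  74., 120.])]
40 [array([460.,  76., 112.]), array([488.,  74., 114.]), array([516.,  73., 114.])]
50 [array([458.,  78., 101.]), array([488.,  76., 103.]), array([518.,  75., 103.])]
60 [array([456.,  79.,  89.]), array([488.,  76.,  93.]), array([521.,  77.,  89.])]
70 [array([453.,  81.,  73.]), array([488.,  72.,  92.]), array([525.,  79.,  74.])]
80 [array([449.,  84.,  55.]), array([488.,  67.,  93.]), array([529.,  81.,  55.])]
90 [array([444.,  89.,  27.]), array([488.,  64.,  91.]), array([541.,  96.,   0.])]
100 [array([444.,  83.,  28.]), array([488.,  60.,  88.]), array([541.,  89.,  -1.])]
```

It is near upright at about 82°, so I'll push it gently past balance.

Request:
send_rows:
  targets:
    - [[0.0025, 0, 0.0004, 0, 0, 0], [0.0025, 0, 0.0005, 0, 0, 0], [0.0025, 0, 0.0006, 0, 0, 0], [0.0025, 0, 0.0006, 0, 0, 0], [0.0025, 0, 0.0007, 0, 0, 0], [0.0025, 0, 0.0008, 0, 0, 0], [0.0025, 0, 0.0009, 0, 0, 0], [0.0025, 0, 0.001, 0, 0, 0], [0, 0, 0, 0, 0, 0], [0, 0, 0, 0, 0, 0], [0, 0, 0, 0, 0, 0]]

```text
time_s: 13.65
position: [483.0, -20.3, 86.9]
tcp_rot: [-0.091, 0.714, 0.688, 0.094]
ft_force: [0.6, 0.3, -3.0]
width: 15.6
grip_force: 50.0
```

Run:
```python
from plan import *
from h import *
w=env.camera("wrist")
W=cloud(w);np.set_printoptions(suppress=True,precision=0)
for v in range(0,110,10): print(v,[W[v,u] for u in (250,320,390)])
```

```text
t 13.65 tip ledge [ 4.8  0.1 93. ] pitch 15.03 [ 0.6  0.3 -3. ]
0 [array([450., 157.,  40.]), array([492., 155.,  41.]), array([534., 153.,  41.])]
10 [array([450., 151.,  40.]), array([492., 150.,  39.]), array([534., 148.,  40.])]
20 [array([449., 145.,  40.]), array([492., 143.,  41.]), array([534., 142.,  40.])]
30 [array([449., 139.,  41.]), array([491., 138.,  40.]), array([534., 136.,  40.])]
40 [array([449., 133.,  41.]), array([491., 132.,  40.]), array([534., 131.,  39.])]
50 [array([nan, nan, nan]), array([491., 126.,  39.]), array([534., 125.,  40.])]
60 [array([448., 122.,  39.]), array([489.,  96.,  93.]), array([534., 119.,  39.])]
70 [array([448., 116.,  41.]), array([489.,  92.,  92.]), array([542., 130.,  -0.])]
80 [array([448., 109.,  41.]), array([489.,  88.,  91.]), array([542., 123.,  -1.])]
90 [array([447., 104.,  40.]), array([489.,  83.,  90.]), array([542., 116.,  -1.])]
100 [array([447.,  99.,  38.]), array([489.,  79.,  89.]), array([541., 108.,   1.])]
```

The carrier lies flat on the mat with its top at z≈40. Next I retreat, level the lifter and lay it down.

Request:
send_rows:
  targets:
    - [[-0.0184, 0, -0.005, 0, 0, 0], [-0.0184, 0, -0.005, 0, 0, 0], [-0.0184, 0, -0.005, 0, 0, 0], [-0.0184, 0, -0.005, 0, 0, 0], [-0.0184, 0, -0.005, 0, 0, 0], [-0.0184, 0, -0.005, 0, 0, 0], [-0.0184, 0, -0.005, 0, 0, 0], [-0.0184, 0, -0.005, 0, 0, 0], [-0.0184, 0, -0.005, 0, 0, 0], [-0.0184, 0, -0.005, 0, 0, 0], [-0.0184, 0, -0.005, 0, 0, 0], [-0.0184, 0, -0.005, 0, 0, 0], [0, 0, 0, 0, -5, 0], [0, 0, 0, 0, -5, 0], [0, 0, 0, 0, -5, 0], [0, 0, 0.015, 0, 0, 0], [0, 0, 0.015, 0, 0, 0], [0, 0, 0.015, 0, 0, 0], [0, 0, 0, 0, 0, 0], [0, 0, 0, 0, 0, 0]]

```text
time_s: 15.7
position: [473.6, -250.1, 41.6]
tcp_rot: [-0.001, 0.721, 0.693, -0.0]
ft_force: [0.4, -0.2, -1.3]
width: 15.7
grip_force: 50.0
```

Run:
```python
from plan import *
from h import *
w=env.camera("wrist");a=cv2.resize(w["color"],None,fx=.75,fy=.75)
cv2.imwrite("pics/w4.png",a);W=cloud(w);np.set_printoptions(suppress=True,precision=1)
print(s["position"],s["ft_force"]);print("blade",[W[v,u] for v in(80,120,160) for u in(285,350)])
```

```text
t 15.7 tip ledge [-227.6   -0.7   17.3] pitch 0.07 [ 0.4 -0.2 -1.3]
[ 473.6 -250.1   41.6] [ 0.4 -0.2 -1.3]
blade [array([ 463.4, -143.6,   16.6]), array([ 493.7, -145. ,   17.9]), array([ 462.3, -161.4,   18.2]), array([ 493.5, -162.6,   17.6]), array([ 460.9, -180.2,   17.7]), array([ 493.3, -181.5,   17.1])]
```

View pics/w4.png

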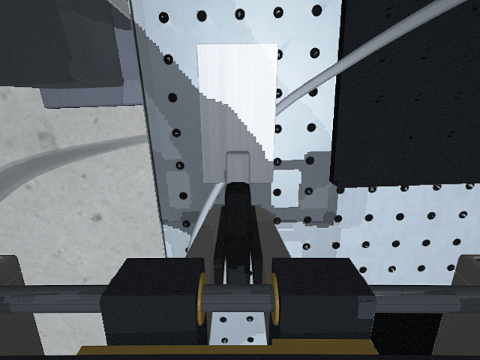

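The lifter is level over bare worktop, with its tip at row 43, clear of the base plate on the right and of the ledge.

Request:
send_rows:
  targets:
    - [[0, 0, 0.008, 0, 0, 0], [0, 0, 0.005, 0, 0, 0], [0, 0, 0.002, 0, 0, 0], [0, 0, 0.001, 0, 0, 0], [0, 0, 0, 0, 0, 0], [0, 0, 0, 0, 0, 0]]

```text
time_s: 16.35
position: [474.7, -248.8, 26.6]
tcp_rot: [-0.0, 0.72, 0.694, 0.0]
ft_force: [0.2, -0.1, -1.5]
width: 16.0
grip_force: 50.0
```

Request:
send_rows:
  targets:
    - [[0, 0, 0, 0, 0, 0], [0, 0, 0, 0, 0, 0], [0, 0, 0, 0, 0, 0], [0, 0, 0, 0, 0, 0], [0, 0, 0, 0, 0, 0], [0, 0, 0, 0, 0, 0], [0, 0, -0.01, 0, 0, 0], [0, 0, -0.02, 0, 0, 0], [0, 0, -0.03, 0, 0, 0], [0, 0, -0.04, 0, 0, 0], [0, 0, -0.04, 0, 0, 0], [0, 0, -0.04, 0, 0, 0], [0, 0, 0, 0, 0, 0]]
  claw: 0.05

```text
time_s: 17.65
position: [477.1, -250.7, 212.0]
tcp_rot: [0.004, 0.72, 0.694, 0.003]
ft_force: [-0.1, 0.1, 0.5]
width: 49.5
grip_force: 0.0
```

Run:
```python
from bench import env
from h import *
c=env.camera("top")
im=c["color"][225:325,220:420]
cv2.imwrite("pics/t5.png",cv2.resize(im,None,fx=4,fy=4,interpolation=cv2.INTER_CUBIC))
w=env.camera("wrist");W=cloud(w);np.set_printoptions(suppress=True,precision=1)
print(env.state()["position"],env.state()["width"])
for v in (150,180,210,240): print([W[v,u] for u in(295,315,335)])
```

```text
[ 474.9 -248.8  207.6] 49.84810173002565
[array([ 458.1, -185. ,    2. ]), array([ 478.2, -185.8,    2.2]), array([ 498.3, -186.6,    1.5])]
[array([ 456.4, -214.9,    2.9]), array([ 477.1, -214.2,   13.8]), array([ 497.6, -216.6,    2.1])]
[array([ 454.6, -246.5,    2.5]), array([ 476. , -239.9,   35.4]), array([ 497.1, -249.1,   -1.6])]
[array([ 452.5, -280.9,   -1.1]), array([ 474.8, -270.1,   35.4]), array([ 496.3, -282.5,   -0.4])]
```

View pics/t5.png

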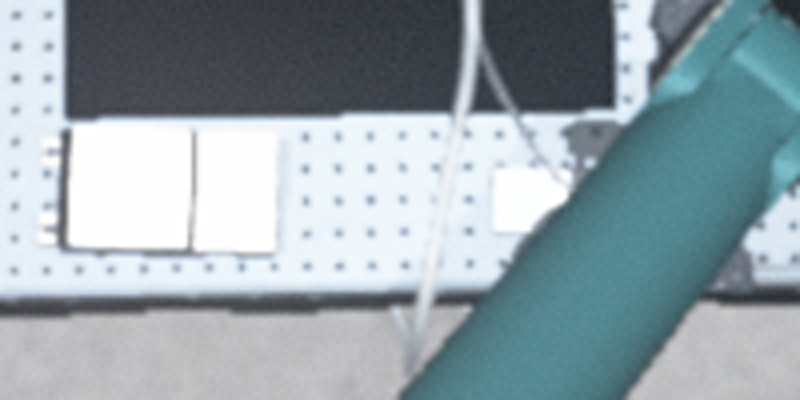

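The top view shows the carrier, back up, over the mat at crop (67–192, 122–250). The blade lies on the worktop at (492–570, 168–233). I'll check numerically, then hand in.

Run:
```python
from bench import env
from h import *
np.set_printoptions(suppress=True,precision=1)
c=env.camera("top");W=cloud(c)
q=ray(c,[(220+(x-1.5)/4,225+(y-1.5)/4) for x,y in [(67,123),(192,128),(190,250),(66,247)]],41)
print(q.mean(0),q)
m=(W[...,2]>36)&(W[...,2]<47);m[:257]=0;m[289:]=0;m[:,:232]=0;m[:,275:]=0
P=W[m];A=np.c_[P[:,:2],np.ones(len(P))];k=np.linalg.lstsq(A,P[:,2],rcond=None)[0]
print("slopes",k[:2].round(4),P.mean(0))
ctr=q.mean(0)[:2];u=np.array([.0366,.9993]);mat=np.array([485.4,46.3])+u*(46+52.5)
print("in mat frame",(ctr-mat)@u,(ctr-mat)@[u[1],-u[0]])
if abs((ctr-mat)@u+3)<18: print(env.hand_in())
```

```text
[488.9 142.6  41. ] [[538.3 189.4  41. ]
 [532.9  94.7  41. ]
 [440.4  96.5  41. ]
 [444.2 189.7  41. ]]
slopes [-0. -0.] [487.6 141.6  40.9]
in mat frame -2.140384738513526 0.0219133200038949
the job is handed in; nothing more can be done
None
```

The job is handed in at about 18 s: by my final measurement the carrier lies flat, pockets down, about 2 mm short of the mat's middle, and the lifter lies flat on the bare worktop; the verdict was not shown, and I did not re-measure the bystanders.

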